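Slide the kit carton into the label reader

TASK

Push the teal kit carton along the reader's dark grey deck, into the lane between the two freshly disinfected steel guide rails and on down it until the carton is fully home against both rubber buffers of the label reader. Only push it with the fingers: do not lift or tip it, let neither the carton nor the robot touch either rail, and leave the vials and tube racks where they are. Finish with the robot clear of everything.

Things in the scene. Friction and masses are not known exactly. Their poses are not given: they have to be found in the camera images.
- carton: Loose teal kit carton, 120 mm long (own x), 92 wide (y), 60 tall, 0.25 to 0.5 kg. Origin: centre of its underside; x points to its leading face, which has a striped white label. Top: striped label on the leading half, tube insert with three caps, 8 mm proud, on the trailing half. Starts on the deck before the lane, up to 35 mm off its centre line and 0.3 rad askew, leading face towards the lane.
- dock: Label reader with deck, fixed. Origin on the lane's centre line at table height; x points down the lane to the reader (roughly the robot's left, within 0.22 rad), y to the lane's left. Dark grey deck from x = -250 to 270 mm, 240 mm wide, top 8 mm above the table. Cream reader block at x = 206 to 276 mm, 150 mm wide, 75 tall above the deck. Flat yellow lines mark the approach at y = -52 and 52 mm.
- lane_mouth (a point): Centre of the lane's open mouth, on the deck's top, at the dock's x = -40 mm. The lane is 116 mm wide between the rails, which leaves 12 mm on each side of a straight, centred carton, and runs from here 240 mm straight to the buffers. Axes as the dock's.
- lane_end (a point): End of the lane, on the deck's top and the centre line, in the plane of the buffers' faces, at the dock's x = 200 mm. Two black rubber buffers, 20 mm in diameter, stand off the reader at 35 mm to either side, 22 mm above the deck. With the carton fully home its origin is 60 mm short of this point (dock's x = 140 mm). Axes as the dock's.
- rail_left: Left steel guide rail, fixed to the deck: 240 mm long, 10 mm thick, 18 mm tall above the deck (top 26 mm above the table). Origin at the middle of its underside, 80 mm down the lane from the dock's origin and 63 mm to the left of the lane's centre line (inner face at 58 mm); axes as the dock's. Must not be touched.
- rail_right: Right steel guide rail, the mirror image of the left one, 63 mm to the right of the lane's centre line (inner face at 58 mm). Must not be touched.
- vial_red: Bystander: loose upright screw-cap vial, red cap, 24 mm in diameter, 52 mm tall, origin at the centre of its underside. Stands on the deck outside one of the rails, about 96 to 104 mm from the lane's centre line.
- vial_blue: Bystander: the same with a blue cap. Stands on the deck outside the other rail.
- rack_pink: Bystander: loose tip rack, cream foot and pink top, 85 x 125 mm, 48 mm tall, origin at the centre of its underside, on the table past one end of the deck.
- rack_orange: Bystander: loose orange tube rack of the same size, past the other end of the deck.

How it is judged:
By the outcome, as a careful person would: the job done as asked, in the order asked, and still so for the second after the job is handed in, with the robot touching nothing.
It also fails if it takes over 72 s, if anything falls off the work surface, if the arm or the gripper's body presses on something with over 40 N, if the wrist force passes 120 N, or if a joint passes its speed limit or range.

ROBOT

A 6-joint arm with a two-finger parallel gripper is mounted at the origin on the work surface. World frame = base frame: x ahead of the robot, y to its left, z up, the work surface at z = 0. Lengths are in m, angles in rad, forces in N, time in s.
With the tool pointing down it reaches from about 0.35 to 0.875 m from the base axis. Payload 4.2 kg.
Tool frame: the origin (TCP) lies on the centre line of the jaws, within the pads' length; the fingertips stand 19 mm ahead of it and the grasp point (between the pads) is the TCP; z points along the fingers, y is the direction in which the jaws open and shut (so a half turn about z gives the same grasp; the last joint's range is limited). The gripper opens to 85 mm and grips with 20 to 120 N. Pads are 22 mm wide; open, the fingers measure 114 mm over their backs; the gripper's body (76 mm by 85 mm) begins 54 mm behind the grasp point. The pads swing forward as they close: fully open they stand 13 mm farther back than shut.
Start: joints at [-0.884, 0.385, 0.008, 0, -1.194, -0.259], TCP at [0.259, -0.569, 0.25] pointing down, gripper open.
Joint ranges: [-3.14, 3.14], [-1.21, 2.06], [-1.07, 1.41], [-3.16, 2.05], [-2.99, -0.16], [-3.1, 3.1]. Speed limits (rad/s): [2.79, 2.79, 3.14, 3.14, 3.14, 3.14].

INTERFACE

Orientations are given as [roll, pitch, yaw] about the fixed x, y, z axes, in that order (R = Rz(yaw) Ry(pitch) Rx(roll)).
In Python, from bench import ctrl gives the robot as it stands.
- The arm moves only by the tool move_arm, never from a script. Its argument "moves" is a list of rows, each a list of 4 numbers: the shift along the tool's x, y, z as a fraction of full scale, then the turn about the tool's z as a fraction of full scale. A call has 1 to 10 rows; each row shifts and turns the commanded pose from where the row before left it, along the tool's axes as they then stand; what a row does not reach is not made up. Full scale, the value 1, is 2.5 cm for a shift and 90 degrees for a turn. A row lasts 1/12 s, in which the tool goes at most 41.7 mm and 7.16 degrees, less where a joint would pass 70% of its speed; a pose out of reach is approached as far as the arm can. A call with a number of a shift or a turn outside -1 to 1 is refused whole. A call with a gripper value outside its range is refused whole. "gripper" is the opening, from 0 (shut) to 1 (fully open), set as the call begins (left out, the last holds). The fingers move at their own pace and stop on an object; "squeeze" is the grip in N (left out, the last holds). Time passes only in rows, so rows that do not move let the fingers close. It gives the time, the measured TCP pose, the force and the opening at its end, in the units of the state.
- ctrl.get_state(): the state, without advancing time (a new reading comes with each control period).
- ctrl.grab_frame(name): name is "scene" or "top"; returns a dict with "img" (384x512x3 uint8, blue, green, red), "fov_y" (degrees; the focal length in pixels is half the picture's height over the tangent of half this angle, whatever the lens; pixels are square), "cx", "cy" (the principal point, pixels), "rvec" (rotation vector, rad) and "tvec" (3), from world to camera coordinates, as OpenCV has them. Camera axes: x right, y down, z forward; pixel columns grow to the right and rows downward; lengths in m; the calibration is good to about 2 mm. A picture is of the moment at which its call begins. There is no depth.
- ctrl.close_job(): hands the job in, once; it reports no verdict.
The state is a dict: "time_s": time; "joints": joint angles; "joint_vel": joint speeds; "joint_efforts": joint torques, N m; "tcp_pos": TCP position; "orientation": TCP orientation; "contact_force": force on the tool from outside, world axes, zero at the start; "moment": the same for the moment, N m; "opening": finger opening in m.
Only numpy, scipy, OpenCV 4.12 (cv2) and the standard library are available. Lean on these libraries where they do the work, as an engineer would, in place of code of your own. Each camera call takes 0.05 s, during which the arm holds its last target.

## Working session

There is one attempt and no reset: what is moved stays moved. The work goes in short steps, Python scripts to look and compute and a tool call to move; the robot and the scene stay as the last step left them, time stands still between calls to the robot, and variables do not carry over. Pictures are saved under pics/ and viewed, and the job is handed in when it is done.

Besides the shell and the picture viewer there is one more tool, called after ">>>" as name(argument=value, ...), one argument or row to a line, values as JSON. move_arm: Moves the arm, as the interface text tells. Its arguments: {"type":"object","properties":{"moves":{"type":"array","items":{"type":"array","items":{"type":"number","minimum":-1,"maximum":1}}},"gripper":{"type":"number"},"squeeze":{"type":"number"}},"required":["moves"]}

```bash
mkdir -p pics; ls; python3 - <<'E'
from bench import ctrl
import cv2
s=ctrl.get_state(); print({k:s[k] for k in('time_s','tcp_pos','orientation','opening','contact_force')})
for n in('scene','top'):
    f=ctrl.grab_frame(n); cv2.imwrite(f'pics/{n}0.png',f['img']); print(n,f['fov_y'],f['cx'],f['cy'],f['rvec'],f['tvec'])
E
```

```text
pics
{'time_s': 0.0, 'tcp_pos': array([ 0.25909552, -0.56819179,  0.24921513]), 'orientation': array([ 3.13944464e+00, -9.21632538e-05, -2.71399949e+00]), 'opening': 0.08523879360046277, 'contact_force': array([-0.22326212, -0.27009807,  0.5080812 ])}
scene 53.35360601799779 250.11940942753407 190.65301079708462 [ 1.97100094  1.74173376 -0.52371732] [-0.09082757 -0.40975701  1.36738353]
top 55.043555362301234 256.79990306996274 186.33942017391965 [ 2.15917525 -2.12835363  0.16145303] [-0.01264451  0.5208048   0.9709733 ]
```

View pics/scene0.png

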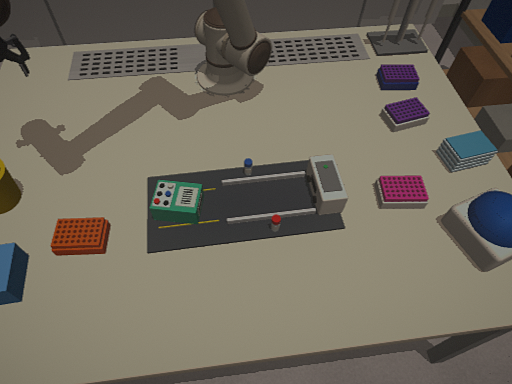

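View pics/top0.png

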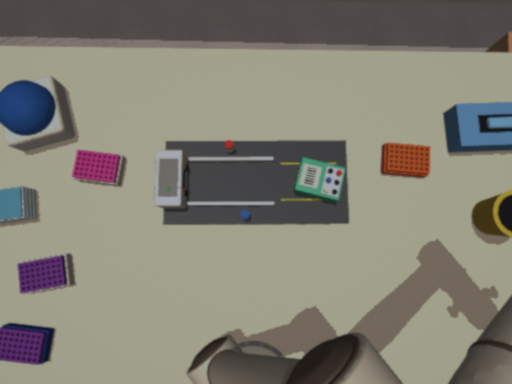

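```bash
python3 - <<'E'
import cv2,numpy as np
t=cv2.imread('pics/top0.png'); s=cv2.imread('pics/scene0.png')
a=cv2.resize(t[130:235,150:360],None,fx=3.8,fy=3.8,interpolation=cv2.INTER_CUBIC)
cv2.imwrite('pics/tz.png',a)
b=cv2.resize(s[145:250,140:350],None,fx=3.8,fy=3.8,interpolation=cv2.INTER_CUBIC)
cv2.imwrite('pics/sz.png',b)
E
```

```text
(no output)
```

View pics/tz.png

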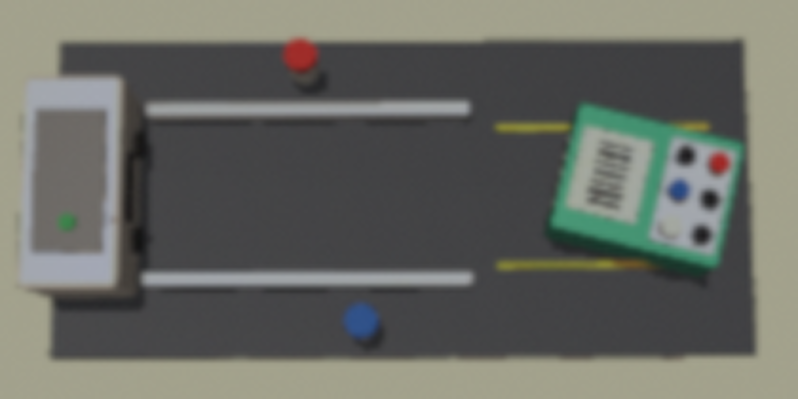

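View pics/sz.png

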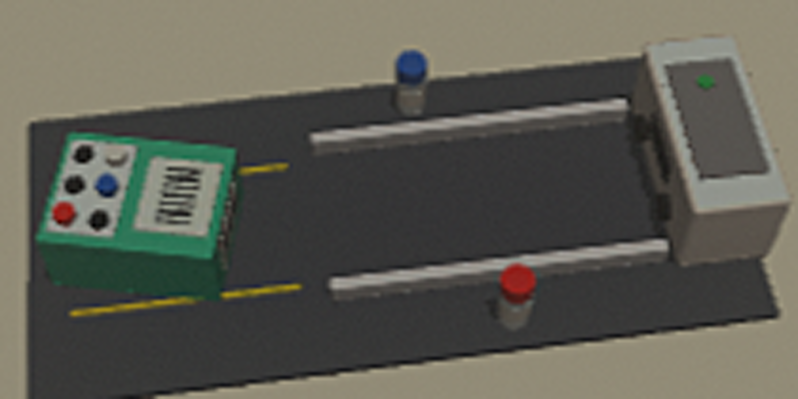

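```bash
cat > h.py <<'E'
import cv2,numpy as np
from bench import ctrl
def ray(f,uv,z):
    uv=np.atleast_2d(uv).astype(float); H=f['img'].shape[0]
    fl=H/2/np.tan(np.radians(f['fov_y'])/2)
    d=np.c_[(uv[:,0]-f['cx'])/fl,(uv[:,1]-f['cy'])/fl,np.ones(len(uv))]
    R,_=cv2.Rodrigues(np.array(f['rvec'],float)); t=np.ravel(f['tvec'])
    C=-R.T@t; D=d@R
    return C+D*((z-C[2])/D[:,2])[:,None]
def fit(m,k=1):  # biggest contours
    c,_=cv2.findContours(m,cv2.RETR_EXTERNAL,cv2.CHAIN_APPROX_NONE)
    return sorted(c,key=cv2.contourArea)[::-1]
# masks made on 4x upscaled images
def up(im): return cv2.resize(im,None,fx=4,fy=4,interpolation=cv2.INTER_CUBIC)
def dn(p): return (np.asarray(p,float).reshape(-1,2)+.5)/4-.5
def rect(f,cnt,z):
    P=ray(f,dn(cnt),z)[:,:2]
    r=cv2.minAreaRect((P*1000).astype(np.float32)); 
    (c,wh,a)=r
    if wh[0]<wh[1]: wh=(wh[1],wh[0]); a+=90
    a=(a+90)%180-90
    return np.round(c,1),np.round(wh,1),round(np.radians(a),4)
E
python3 - <<'E'
from h import *
for n in('top','scene'):
    f=ctrl.grab_frame(n); im=up(f['img']); hsv=cv2.cvtColor(im,cv2.COLOR_BGR2HSV)
    print(n)
    # deck
    dark=cv2.inRange(hsv,(0,0,0),(180,255,85))
    dark=cv2.morphologyEx(dark,cv2.MORPH_OPEN,np.ones((9,9)))
    for z,lab,m,minA in((.026,'rail',cv2.inRange(hsv,(0,0,105),(180,45,255)),300),):
        x0,x1,y0,y1=(180,282,145,215) if n=='top' else (218,312,165,225)
        mm=np.zeros_like(m); mm[y0*4:y1*4,x0*4:x1*4]=m[y0*4:y1*4,x0*4:x1*4]
        for c in fit(mm)[:4]:
            if cv2.contourArea(c)>minA: print(lab,rect(f,c,z),dn(c).min(0),dn(c).max(0))
    teal=cv2.inRange(hsv,(65,90,30),(95,255,255))
    c=fit(teal)[0]; v=hsv[...,2][teal>0]; print('teal V pct',np.percentile(v,[5,25,50,75,95]))
    th=cv2.threshold(v.reshape(-1,1),0,255,cv2.THRESH_OTSU)[0]; print('otsu',th)
    top=cv2.inRange(hsv,(65,90,int(th)),(95,255,255))
    c=max(fit(top),key=cv2.contourArea); h=cv2.convexHull(c); print('carton top',rect(f,h,.068))
    print(dn(cv2.boxPoints(cv2.minAreaRect(h))))
E
```

```text
top
rail (array([475.7,  66.7]), array([240.7,  11.1]), np.float64(-1.5564)) [186.875 200.875] [274.125 204.875]
rail (array([602.2,  69.8]), array([239.5,  11.7]), np.float64(-1.5523)) [187.875 155.875] [273.125 160.125]
rail (array([546.4, 207.1]), array([157.8,   6.3]), np.float64(0.0455)) [179.625 149.375] [181.875 205.125]
teal V pct [ 54. 106. 140. 146. 149.]
otsu 105.0
carton top (array([ 541.2, -173.8]), array([120.4,  91.6]), np.float64(1.3337))
[[294.02209473 189.03677368]
 [302.16912842 156.44854736]
 [346.46325684 167.52206421]
 [338.31622314 200.11029053]]
scene
rail (array([603.1,  65.2]), array([230.3,  10.7]), np.float64(-1.5518)) [226.375 207.875] [311.375 220.625]
rail (array([477.2,  67.5]), array([239.1,  11.1]), np.float64(-1.5525)) [221.375 170.625] [304.375 182.125]
teal V pct [ 60.  63.  84. 118. 125.]
otsu 90.0
carton top (array([ 542.5, -173.5]), array([120.5,  92.1]), np.float64(1.3307))
[[148.97599792 208.07765198]
 [152.02674866 178.33287048]
 [201.52528381 183.40965271]
 [198.47453308 213.1544342 ]]
```

>>> move_arm(
  moves=[
    [0, 0, 0, -0.072],
    [0, 0, 0, -0.072],
    [0, 0, 0, -0.072],
    [0, 0, 0, -0.072],
    [0, 0, 0, -0.072],
    [0, 0, 0, -0.072],
    [0, 0, 0, -0.072],
    [0, 0, 0, -0.072],
    [0, 0, 0, 0],
  ],
  gripper=0.45,
)

```text
time_s: 0.95
tcp_pos: [0.2593, -0.5685, 0.25]
orientation: [3.141, 0.0, -1.807]
contact_force: [0.7, -0.1, -0.2]
opening: 0.0385
```

```bash
cat >> h.py <<'E'
TH=1.588; O=np.array([540.8,-11.7])
def w2d(p): c,s=np.cos(TH),np.sin(TH); return np.array([[c,s],[-s,c]])@(np.array(p,float)-O)
def d2w(p): c,s=np.cos(TH),np.sin(TH); return np.array([[c,-s],[s,c]])@np.array(p,float)+O
def rel(target): # world xyz mm -> tool-axis shift in units of 25mm
    s=ctrl.get_state(); p=np.array(s['tcp_pos'])*1000; y=s['orientation'][2]
    d=np.array(target,float)-p; c,k=np.cos(y),np.sin(y)
    return np.array([c*d[0]+k*d[1], k*d[0]-c*d[1], -d[2]])/25
E
python3 - <<'E'
from h import *
s=ctrl.get_state(); print(s['time_s'],s['tcp_pos'],s['orientation'],s['opening'])
print(rel([521.4,-257.3,150]))
f=ctrl.grab_frame('top'); im=up(f['img']); hsv=cv2.cvtColor(im,cv2.COLOR_BGR2HSV)
m=cv2.inRange(hsv,(4,180,80),(12,255,255)); c=fit(m)[0]; print(rect(f,c,.048),dn(c).min(0),dn(c).max(0))
E
```

```text
0.95 [ 0.25927277 -0.56848493  0.24999437] [ 3.14124404e+00  4.98261354e-04 -1.80723145e+00] 0.03854307841369836
[-14.55711129  -7.27772674   3.99977493]
(array([ 600. , -412.4]), array([125.8,  83.4]), np.float64(1.4918)) [382.125 143.625] [428.375 175.875]
```

>>> move_arm(
  moves=[
    [-0.97, -0.485, 0, 0],
    [-0.97, -0.485, 0, 0],
    [-0.97, -0.485, 0, 0],
    [-0.97, -0.485, 0, 0],
    [-0.97, -0.485, 0, 0],
    [-0.97, -0.485, 0, 0],
    [-0.97, -0.485, 0, 0],
    [-0.97, -0.485, 0, 0],
    [-0.97, -0.485, 0, 0],
    [-0.97, -0.485, 0, 0],
  ],
)

```text
time_s: 1.83
tcp_pos: [0.435, -0.3604, 0.2504]
orientation: [-3.141, 0.0, -1.812]
contact_force: [-0.2, -0.5, -0.1]
opening: 0.0386
```

>>> move_arm(
  moves=[
    [-0.97, -0.485, 0.4, 0],
    [-0.97, -0.485, 0.5, 0],
    [-0.97, -0.485, 0.8, 0],
    [-0.97, -0.485, 0.8, 0],
    [-0.97, -0.485, 0.8, 0],
    [0, 0, 0.7, 0],
    [0, 0, 0, 0],
    [0, 0, 0, 0],
  ],
)

```text
time_s: 2.5
tcp_pos: [0.5215, -0.2579, 0.1496]
orientation: [3.139, -0.0, -1.81]
contact_force: [0.1, 0.3, -0.2]
opening: 0.0387
```

```bash
python3 - <<'E'
from h import *
s=ctrl.get_state(); print(s['time_s'],s['tcp_pos'],s['orientation'],s['opening'])
print(rel([521.4,-257.3,50]))
for n in('top','scene'):
    f=ctrl.grab_frame(n); sl=np.s_[130:250,220:430] if n=='top' else np.s_[90:245,90:300]
    cv2.imwrite(f'pics/{n}1.png',cv2.resize(f['img'][sl],None,fx=3.7,fy=3.7,interpolation=cv2.INTER_CUBIC))
E
```

```text
2.5 [ 0.52146675 -0.25791052  0.14962132] [ 3.13905062e+00 -4.26358913e-04 -1.81016482e+00] 0.03870063971015537
[-0.02309167  0.00838377  3.98485274]
```

View pics/top1.png

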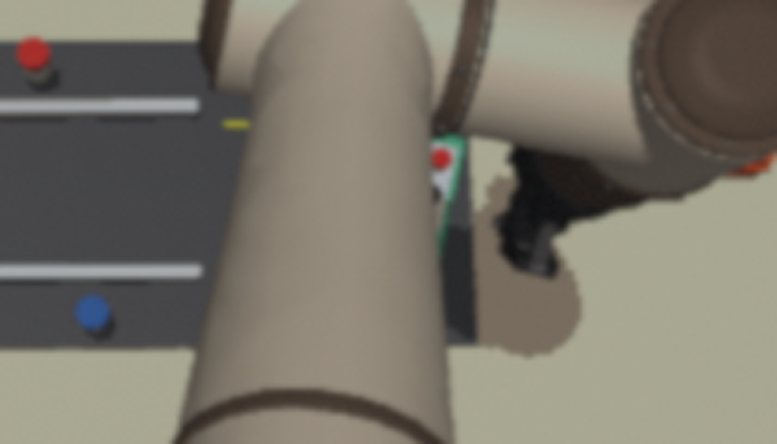

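View pics/scene1.png

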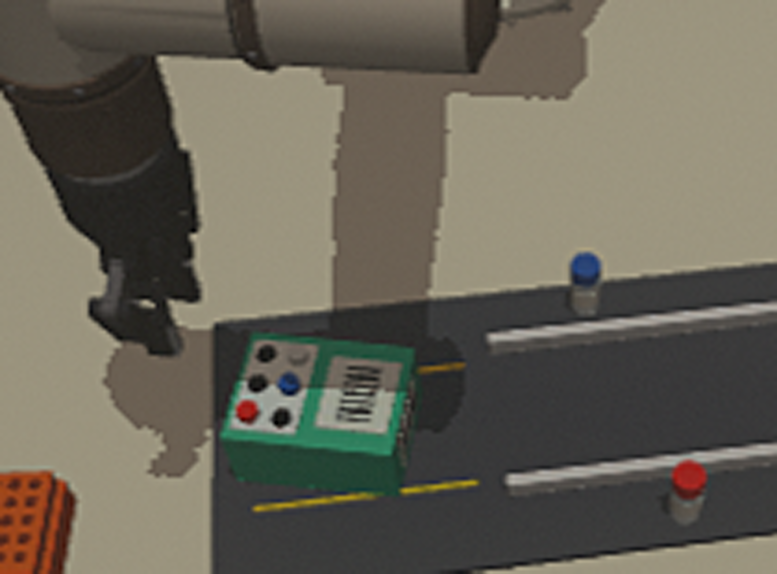

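>>> move_arm(
  moves=[
    [0, 0, 0.8, 0],
    [0, 0, 0.8, 0],
    [0, 0, 0.8, 0],
    [0, 0, 0.8, 0],
    [0, 0, 0.8, 0],
    [0, 0, 0, 0],
    [0, 0, 0, 0],
  ],
)

```text
time_s: 3.18
tcp_pos: [0.5219, -0.2589, 0.051]
orientation: [-3.141, -0.0, -1.81]
contact_force: [-0.1, -0.4, 0.2]
opening: 0.039
```

```bash
cat >> h.py <<'E'
def look(tag):
    s=ctrl.get_state(); f=ctrl.grab_frame('scene')
    cv2.imwrite(f'pics/s{tag}.png',cv2.resize(f['img'][90:245,110:350],None,fx=3.3,fy=3.3,interpolation=cv2.INTER_CUBIC))
    im=up(f['img']); hsv=cv2.cvtColor(im,cv2.COLOR_BGR2HSV)
    p=np.array(s['tcp_pos'])*1000
    print('t',round(s['time_s'],2),'tcp dock',w2d(p[:2]).round(1),round(p[2],1),'yaw rel',round(s['orientation'][2]+np.pi-TH,4),'F',np.round(s['contact_force'],1))
    return f,hsv
E
python3 - <<'E'
from h import *
look(2)
E
```

```text
t 3.18 tcp dock [-246.8   23.2] 51.0 yaw rel -0.2566 F [-0.1 -0.4  0.2]
```

View pics/s2.png

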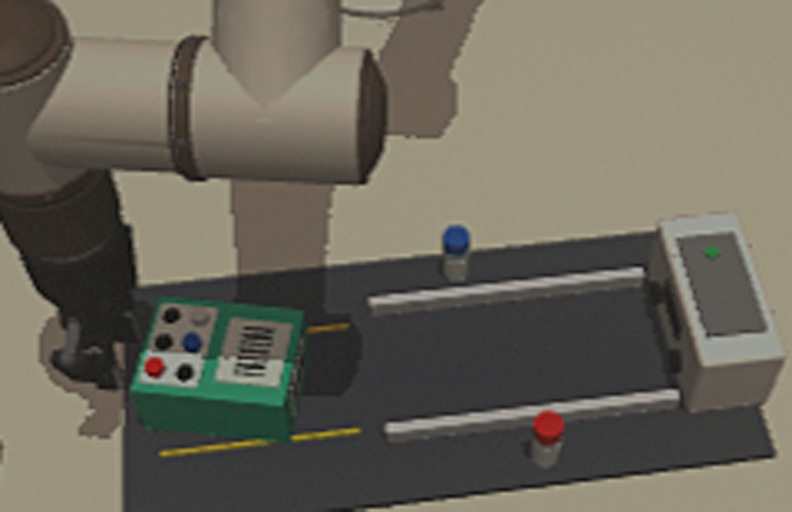

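>>> move_arm(
  moves=[
    [-0.1, 0, 0, 0],
    [-0.1, 0, 0, 0],
    [-0.1, 0, 0, 0],
    [-0.08, 0, 0, 0],
    [-0.06, 0, 0, 0],
  ],
)

```text
time_s: 3.65
tcp_pos: [0.5248, -0.247, 0.0509]
orientation: [-3.141, 0.0, -1.809]
contact_force: [0.4, -0.8, -0.5]
opening: 0.0382
```

>>> move_arm(
  moves=[
    [-0.06, 0, 0, 0],
    [-0.06, 0, 0, 0],
    [-0.06, 0, 0, 0],
    [0, 0, 0, 0],
  ],
)

```text
time_s: 3.98
tcp_pos: [0.5256, -0.2428, 0.0503]
orientation: [3.141, -0.0, -1.809]
contact_force: [-0.4, 0.3, -0.1]
opening: 0.0387
```

```bash
python3 - <<'E'
from h import *
look(3)
E
```

```text
t 3.98 tcp dock [-230.8   19.2] 50.3 yaw rel -0.2551 F [-0.4  0.3 -0.1]
```

View pics/s3.png

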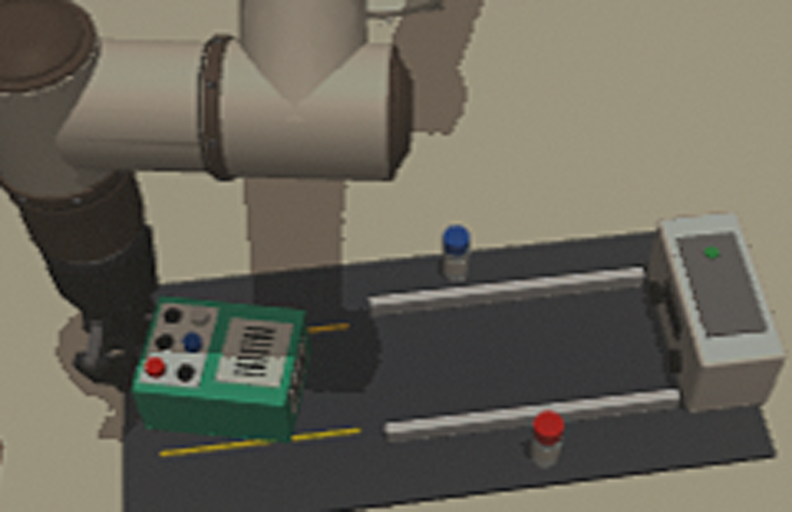

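>>> move_arm(
  moves=[
    [-0.06, 0, 0, 0],
    [-0.06, 0, 0, 0],
  ],
)

```text
time_s: 4.2
tcp_pos: [0.5261, -0.2403, 0.0502]
orientation: [3.141, -0.0, -1.809]
contact_force: [-0.5, -1.6, -0.2]
opening: 0.0385
```

>>> move_arm(
  moves=[
    [-0.06, 0, 0, 0],
  ],
)

```text
time_s: 4.28
tcp_pos: [0.5264, -0.2388, 0.0502]
orientation: [3.141, -0.0, -1.809]
contact_force: [-0.8, -2.1, -0.2]
opening: 0.0382
```

>>> move_arm(
  moves=[
    [-0.06, 0, 0, 0],
  ],
)

```text
time_s: 4.37
tcp_pos: [0.5269, -0.2372, 0.0503]
orientation: [3.141, -0.0, -1.809]
contact_force: [-0.0, -2.5, -1.0]
opening: 0.0386
```

```bash
cat >> h.py <<'E'
def carton(f,hsv):
    # teal top by hue; split top/sides by local lightness impossible in shadow -> use hull outline of label+insert plate? use bright-plates
    teal=cv2.inRange(hsv,(65,90,20),(95,255,255))
    c=fit(teal)[0]; h=cv2.convexHull(c); ap=cv2.approxPolyDP(h,8,True)
    print('hull px',dn(ap).round(2).tolist(), 'as z68 dock',[w2d(q[:2]*1000).round(1).tolist() for q in ray(f,dn(ap),.068)])
    print('as z8 dock',[w2d(q[:2]*1000).round(1).tolist() for q in ray(f,dn(ap),.008)])
E
python3 - <<'E'
from h import *
f,h=look(4); carton(f,h)
E
```

```text
t 4.37 tcp dock [-225.2   17.8] 50.3 yaw rel -0.2556 F [-0.  -2.5 -1. ]
hull px [[160.62, 179.62], [204.12, 183.88], [199.38, 223.88], [155.88, 218.88], [151.38, 207.12]] as z68 dock [[-200.6, 57.6], [-86.8, 28.2], [-107.9, -91.7], [-214.0, -62.7], [-225.0, -26.4]]
as z8 dock [[-210.5, 103.2], [-88.5, 71.6], [-111.0, -56.9], [-224.8, -25.9], [-236.7, 13.1]]
```

View pics/s4.png

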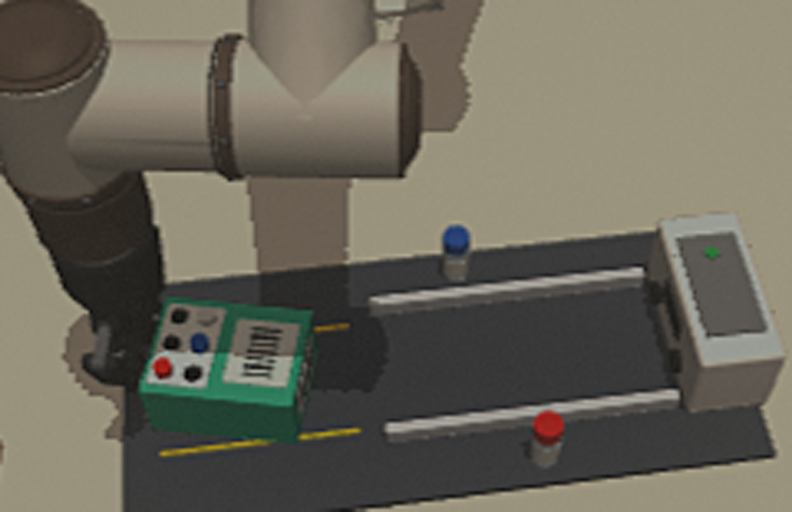

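>>> move_arm(
  moves=[
    [-0.064, -0.045, 0, -0.01],
    [-0.064, -0.045, 0, -0.01],
    [-0.064, -0.045, 0, -0.01],
    [-0.064, -0.045, 0, -0.01],
    [-0.064, -0.045, 0, -0.01],
    [-0.064, -0.045, 0, -0.01],
    [0, 0, 0, 0],
  ],
)

```text
time_s: 5.0
tcp_pos: [0.5359, -0.2288, 0.0504]
orientation: [-3.141, 0.0, -1.713]
contact_force: [-0.2, 0.0, 0.2]
opening: 0.0387
```

```bash
python3 - <<'E'
from h import *
f,h=look(5); carton(f,h)
E
```

```text
t 5.0 tcp dock [-216.9    8.7] 50.4 yaw rel -0.1597 F [-0.2  0.   0.2]
hull px [[161.38, 182.38], [205.88, 182.38], [204.62, 222.38], [161.12, 221.38], [156.62, 207.62]] as z68 dock [[-198.8, 48.2], [-81.9, 32.5], [-94.7, -89.2], [-201.2, -71.7], [-211.9, -29.7]]
as z8 dock [[-208.5, 93.1], [-83.1, 76.2], [-96.9, -54.3], [-211.1, -35.5], [-222.6, 9.5]]
```

View pics/s5.png

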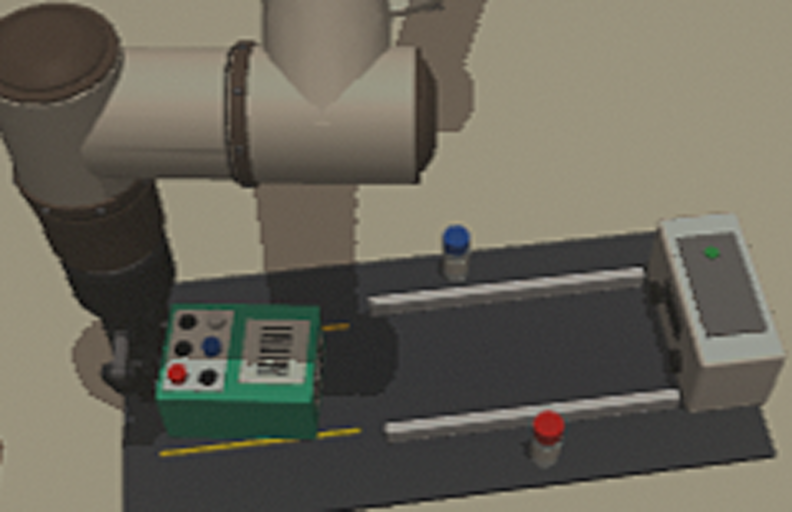

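>>> move_arm(
  moves=[
    [-0.064, -0.045, 0, -0.01],
    [-0.064, -0.045, 0, -0.01],
    [-0.064, -0.045, 0, -0.01],
    [-0.064, -0.045, 0, -0.01],
    [-0.064, -0.045, 0, -0.01],
    [-0.064, -0.045, 0, -0.01],
    [-0.064, -0.045, 0, -0.01],
    [0, 0, 0, 0],
  ],
)

```text
time_s: 5.72
tcp_pos: [0.5447, -0.2184, 0.0504]
orientation: [-3.141, -0.0, -1.603]
contact_force: [0.4, -0.7, -0.6]
opening: 0.0383
```

```bash
python3 - <<'E'
from h import *
f,h=look(6); carton(f,h)
E
```

```text
t 5.72 tcp dock [-206.8   -0.4] 50.4 yaw rel -0.0498 F [ 0.4 -0.7 -0.6]
hull px [[208.62, 180.88], [210.88, 219.88], [167.12, 223.62], [162.38, 211.38], [163.62, 184.12]] as z68 dock [[-74.2, 36.4], [-78.8, -84.2], [-186.7, -80.2], [-197.7, -42.9], [-193.0, 41.7]]
as z8 dock [[-74.9, 80.5], [-79.8, -48.9], [-195.5, -44.6], [-207.3, -4.6], [-202.3, 86.1]]
```

View pics/s6.png

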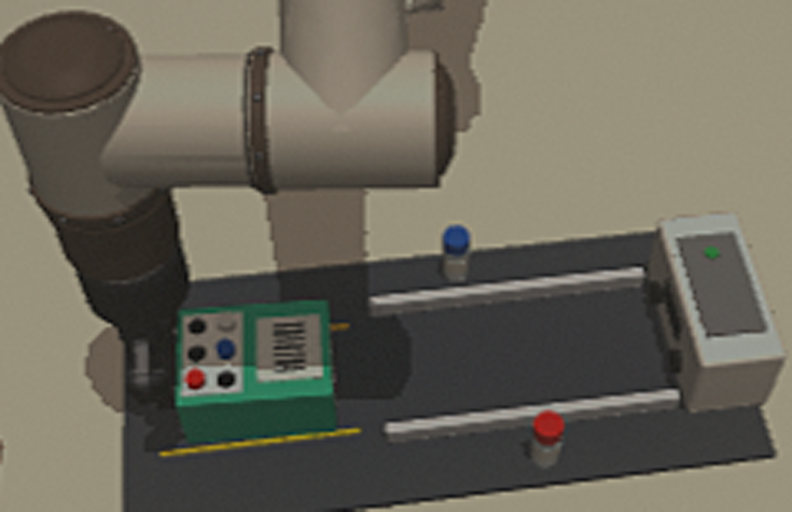

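>>> move_arm(
  moves=[
    [-0.064, -0.045, 0, -0.01],
    [-0.064, -0.045, 0, -0.01],
    [-0.064, -0.045, 0, -0.01],
    [-0.064, -0.045, 0, -0.01],
    [-0.064, -0.045, 0, -0.01],
    [-0.064, -0.045, 0, -0.01],
    [-0.064, -0.045, 0, -0.01],
    [-0.06, 0, 0, 0],
    [-0.06, 0, 0, 0],
    [-0.06, 0, 0, 0],
  ],
)

```text
time_s: 6.6
tcp_pos: [0.5518, -0.2028, 0.0503]
orientation: [-3.141, -0.0, -1.495]
contact_force: [-0.3, -2.1, -0.1]
opening: 0.0383
```

```bash
python3 - <<'E'
from h import *
f,h=look(7); carton(f,h)
E
```

```text
t 6.6 tcp dock [-191.3   -7.7] 50.3 yaw rel 0.0588 F [-0.3 -2.1 -0.1]
hull px [[211.88, 177.88], [218.88, 216.88], [174.38, 224.12], [169.62, 208.62], [168.88, 185.62]] as z68 dock [[-64.7, 45.2], [-58.2, -78.2], [-169.0, -84.0], [-179.4, -37.2], [-179.4, 35.0]]
as z8 dock [[-64.7, 89.9], [-57.7, -42.5], [-176.6, -48.7], [-187.7, 1.5], [-187.7, 78.9]]
```

View pics/s7.png

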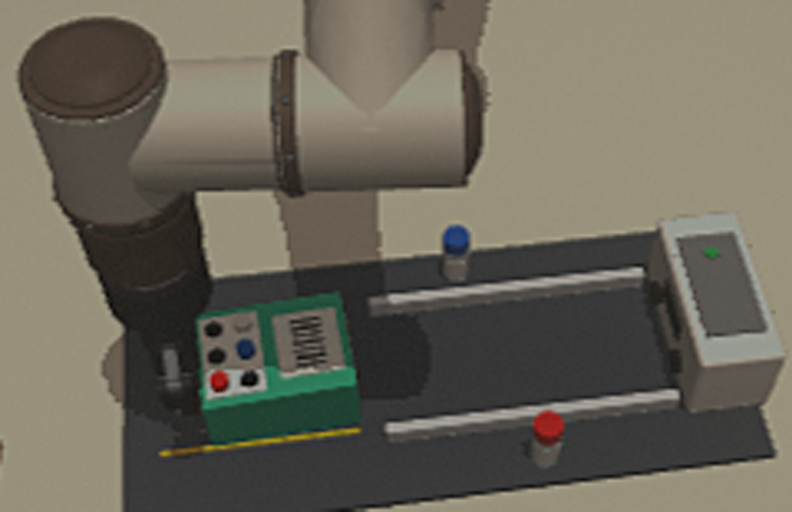

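>>> move_arm(
  moves=[
    [-0.08, 0, 0, 0],
    [-0.08, 0, 0, 0],
    [-0.08, 0, 0, 0],
    [-0.08, 0, 0, 0],
    [-0.08, 0, 0, 0],
    [-0.08, 0, 0, 0],
    [-0.08, 0, 0, 0],
    [-0.08, 0, 0, 0],
    [-0.08, 0, 0, 0],
  ],
)

```text
time_s: 7.4
tcp_pos: [0.5504, -0.1848, 0.0503]
orientation: [-3.142, -0.0, -1.495]
contact_force: [-0.3, -1.9, -0.2]
opening: 0.0382
```

```bash
python3 - <<'E'
from h import *
f,h=look(8); carton(f,h)
E
```

```text
t 7.4 tcp dock [-173.2   -6.6] 50.3 yaw rel 0.0588 F [-0.3 -1.9 -0.2]
hull px [[218.88, 177.12], [225.12, 215.88], [181.12, 223.12], [176.38, 201.12], [177.62, 183.88]] as z68 dock [[-45.9, 45.2], [-42.3, -77.5], [-152.4, -83.4], [-161.6, -16.7], [-156.3, 37.6]]
as z8 dock [[-44.5, 89.9], [-40.7, -41.7], [-158.8, -48.1], [-168.7, 23.5], [-163.0, 81.7]]
```

View pics/s8.png

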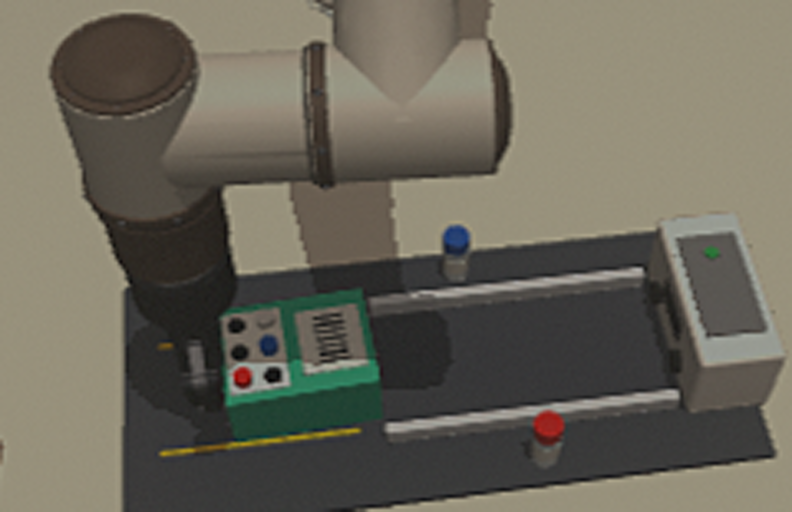

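>>> move_arm(
  moves=[
    [-0.08, 0, 0, 0],
    [-0.08, 0, 0, 0],
    [-0.08, 0, 0, 0],
    [-0.08, 0, 0, 0],
    [-0.06, 0.028, 0, 0.0063],
    [-0.06, 0.028, 0, 0.0063],
    [-0.06, 0.028, 0, 0.0063],
    [-0.06, 0.028, 0, 0.0063],
    [-0.06, 0.028, 0, 0.0063],
    [-0.06, 0.028, 0, 0.0063],
  ],
)

```text
time_s: 8.28
tcp_pos: [0.545, -0.1681, 0.0504]
orientation: [-3.142, 0.0, -1.555]
contact_force: [-0.6, -1.5, 0.4]
opening: 0.0385
```

```bash
python3 - <<'E'
from h import *
f,h=look(9); carton(f,h)
f=ctrl.grab_frame('top'); cv2.imwrite('pics/t9.png',cv2.resize(f['img'][130:235,150:360],None,fx=3.8,fy=3.8,interpolation=cv2.INTER_CUBIC))
E
```

```text
t 8.28 tcp dock [-156.5   -1.5] 50.4 yaw rel -0.0017 F [-0.6 -1.5  0.4]
hull px [[225.88, 176.88], [230.88, 215.88], [186.62, 221.38], [182.88, 208.38], [182.88, 182.88]] as z68 dock [[-27.1, 43.5], [-28.0, -79.4], [-138.7, -80.3], [-146.1, -40.9], [-142.4, 39.0]]
as z8 dock [[-24.4, 88.1], [-25.4, -43.8], [-144.1, -44.7], [-152.1, -2.5], [-148.1, 83.2]]
```

View pics/s9.png

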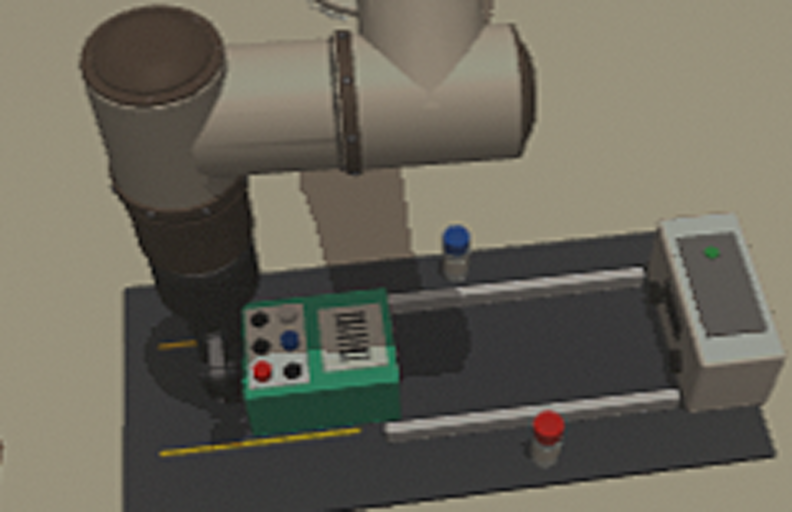

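View pics/t9.png

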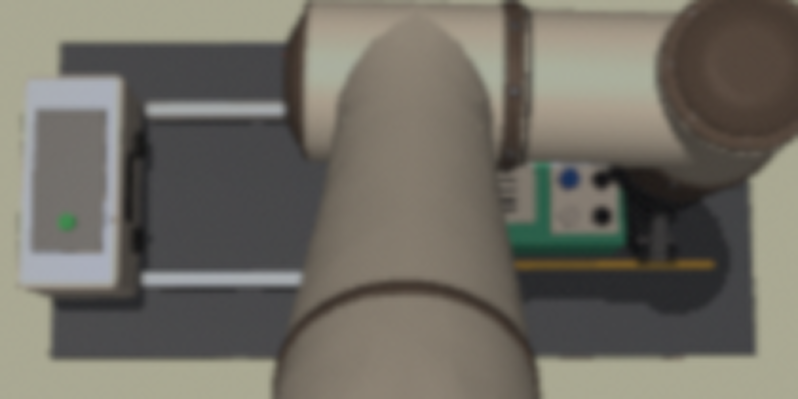

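>>> move_arm(
  moves=[
    [-0.12, 0, 0, 0],
    [-0.14, 0, 0, 0],
    [-0.14, 0, 0, 0],
    [-0.14, 0, 0, 0],
    [-0.14, 0, 0, 0],
    [-0.14, 0, 0, 0],
    [-0.14, 0, 0, 0],
    [-0.14, 0, 0, 0],
    [-0.12, 0, 0, 0],
    [-0.08, 0, 0, 0],
  ],
)

```text
time_s: 9.22
tcp_pos: [0.5445, -0.1353, 0.0503]
orientation: [3.141, 0.0, -1.554]
contact_force: [0.0, -2.1, -0.5]
opening: 0.0388
```

```bash
python3 - <<'E'
from h import *
f,h=look(10); carton(f,h)
E
```

```text
t 9.22 tcp dock [-123.7   -1.6] 50.3 yaw rel -0.0004 F [ 0.  -2.1 -0.5]
hull px [[238.38, 175.88], [243.12, 214.62], [198.88, 220.12], [195.38, 199.38], [197.12, 180.88]] as z68 dock [[6.7, 42.4], [3.0, -80.0], [-108.4, -80.8], [-113.0, -17.9], [-104.6, 40.5]]
as z8 dock [[11.8, 86.8], [7.9, -44.4], [-111.6, -45.3], [-116.5, 22.2], [-107.5, 84.9]]
```

View pics/s10.png

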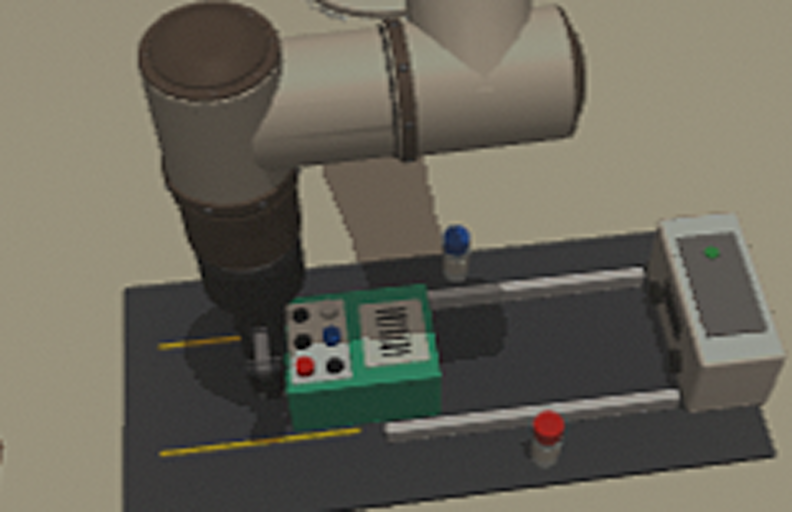

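>>> move_arm(
  moves=[
    [-0.12, 0, 0, 0],
    [-0.16, 0, 0, 0],
    [-0.16, 0, 0, 0],
    [-0.16, 0, 0, 0],
    [-0.16, 0, 0, 0],
    [-0.16, 0, 0, 0],
    [-0.16, 0, 0, 0],
    [-0.16, 0, 0, 0],
    [-0.16, 0, 0, 0],
    [-0.1, 0, 0, 0],
  ],
)

```text
time_s: 10.1
tcp_pos: [0.5439, -0.0977, 0.0503]
orientation: [3.141, 0.0, -1.554]
contact_force: [0.5, -2.1, -1.2]
opening: 0.0382
```

>>> move_arm(
  moves=[
    [-0.12, 0, 0, 0],
    [-0.16, 0, 0, 0],
    [-0.16, 0, 0, 0],
    [-0.16, 0, 0, 0],
    [-0.16, 0, 0, 0],
    [-0.16, 0, 0, 0],
    [-0.16, 0, 0, 0],
    [-0.16, 0, 0, 0],
    [-0.16, 0, 0, 0],
    [-0.1, 0, 0, 0],
  ],
)

```text
time_s: 10.93
tcp_pos: [0.5433, -0.0602, 0.0503]
orientation: [3.142, 0.0, -1.554]
contact_force: [0.3, -1.9, -1.2]
opening: 0.0384
```

```bash
python3 - <<'E'
from h import *
f,h=look(11); carton(f,h)
E
```

```text
t 10.93 tcp dock [-48.6  -1.7] 50.3 yaw rel -0.0004 F [ 0.3 -1.9 -1.2]
hull px [[266.12, 172.62], [271.62, 198.88], [270.12, 211.62], [227.12, 216.88], [225.38, 199.38], [228.62, 177.62]] as z68 dock [[82.8, 43.2], [82.6, -42.9], [72.0, -80.5], [-37.7, -81.0], [-36.3, -28.3], [-20.1, 40.0]]
as z8 dock [[93.5, 87.8], [93.3, -4.6], [81.9, -44.9], [-35.7, -45.5], [-34.3, 11.0], [-16.8, 84.3]]
```

View pics/s11.png

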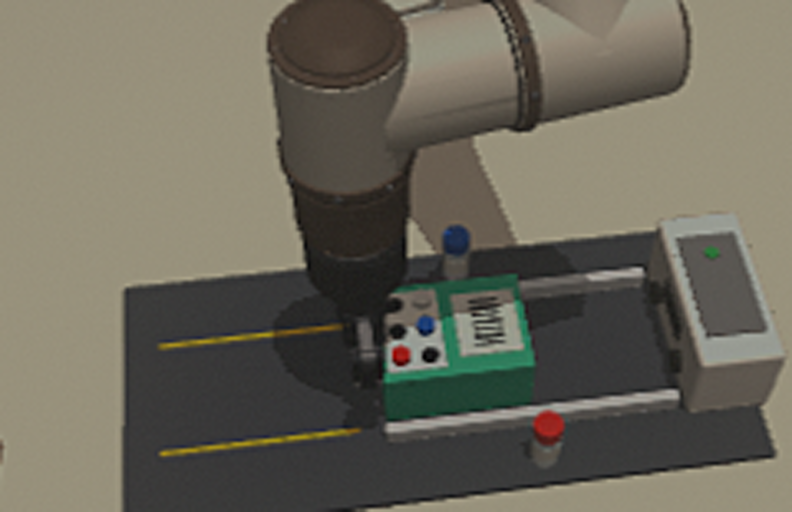

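>>> move_arm(
  moves=[
    [-0.12, 0, 0, 0],
    [-0.16, 0, 0, 0],
    [-0.16, 0, 0, 0],
    [-0.16, 0, 0, 0],
    [-0.16, 0, 0, 0],
    [-0.16, 0, 0, 0],
    [-0.16, 0, 0, 0],
    [-0.16, 0, 0, 0],
    [-0.16, 0, 0, 0],
    [-0.16, 0, 0, 0],
  ],
)

```text
time_s: 11.82
tcp_pos: [0.5427, -0.0214, 0.0504]
orientation: [-3.142, -0.0, -1.554]
contact_force: [-0.7, -1.4, 0.9]
opening: 0.0383
```

>>> move_arm(
  moves=[
    [-0.16, 0, 0, 0],
    [-0.16, 0, 0, 0],
    [-0.16, 0, 0, 0],
    [-0.16, 0, 0, 0],
    [-0.16, 0, 0, 0],
    [-0.16, 0, 0, 0],
    [-0.16, 0, 0, 0],
    [-0.16, 0, 0, 0],
    [-0.16, 0, 0, 0],
    [-0.12, 0, 0, 0],
  ],
)

```text
time_s: 12.65
tcp_pos: [0.5421, 0.0177, 0.0504]
orientation: [-3.142, -0.0, -1.554]
contact_force: [1.1, -2.7, 1.7]
opening: 0.0384
```

```bash
python3 - <<'E'
from h import *
f,h=look(12); carton(f,h)
E
```

```text
t 12.65 tcp dock [29.3 -1.8] 50.4 yaw rel -0.0004 F [ 1.1 -2.7  1.7]
hull px [[294.12, 169.62], [301.12, 195.88], [298.38, 207.88], [255.62, 213.38], [254.12, 204.62], [260.88, 173.88]] as z68 dock [[160.7, 43.2], [160.7, -44.0], [145.6, -79.2], [34.7, -80.6], [34.9, -54.2], [68.0, 40.9]]
as z8 dock [[177.0, 87.7], [177.0, -5.8], [160.8, -43.6], [41.9, -45.1], [42.2, -16.8], [77.6, 85.3]]
```

View pics/s12.png

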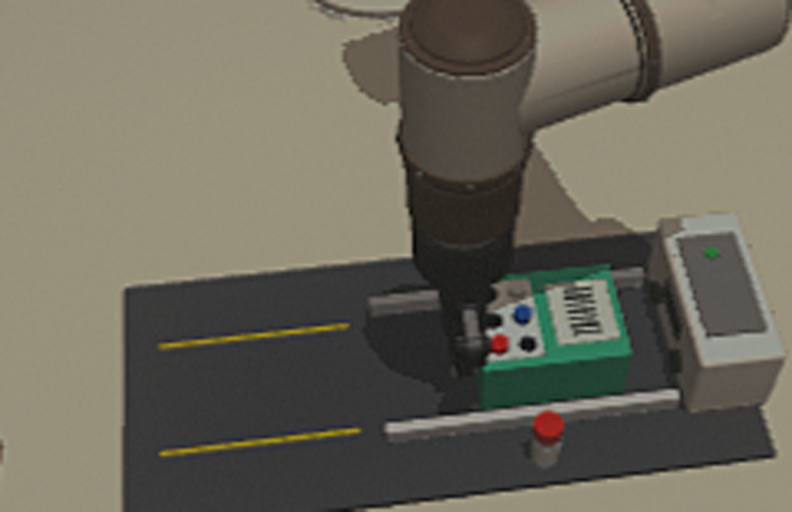

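>>> move_arm(
  moves=[
    [-0.14, 0, 0, 0],
    [-0.14, 0, 0, 0],
    [-0.14, 0, 0, 0],
    [-0.14, 0, 0, 0],
    [-0.14, 0, 0, 0],
    [-0.14, 0, 0, 0],
    [-0.14, 0, 0, 0],
    [-0.14, 0, 0, 0],
    [-0.1, 0, 0, 0],
    [-0.06, 0, 0, 0],
  ],
)

```text
time_s: 13.53
tcp_pos: [0.5415, 0.0496, 0.0503]
orientation: [3.142, 0.0, -1.554]
contact_force: [0.0, -2.4, 1.0]
opening: 0.0385
```

>>> move_arm(
  moves=[
    [-0.06, 0, 0, 0],
    [-0.06, 0, 0, 0],
    [-0.06, 0, 0, 0],
  ],
)

```text
time_s: 13.78
tcp_pos: [0.5414, 0.0538, 0.0503]
orientation: [3.141, -0.0, -1.554]
contact_force: [0.7, -1.8, 0.3]
opening: 0.0385
```

>>> move_arm(
  moves=[
    [-0.04, 0, 0, 0],
  ],
)

```text
time_s: 13.87
tcp_pos: [0.5414, 0.0548, 0.0503]
orientation: [3.141, -0.0, -1.554]
contact_force: [-0.2, -3.0, 1.5]
opening: 0.0385
```

>>> move_arm(
  moves=[
    [-0.04, 0, 0, 0],
  ],
)

```text
time_s: 13.95
tcp_pos: [0.5414, 0.0558, 0.0503]
orientation: [3.142, 0.0, -1.554]
contact_force: [-0.1, -2.2, 0.8]
opening: 0.0384
```

```bash
python3 - <<'E'
from h import *
f,h=look(13); carton(f,h)
E
```

```text
t 13.95 tcp dock [67.4 -1.7] 50.3 yaw rel -0.0007 F [-0.1 -2.2  0.8]
hull px [[306.62, 168.12], [315.12, 193.88], [312.12, 206.62], [269.38, 211.62], [267.62, 202.12], [277.12, 171.62]] as z68 dock [[195.9, 43.7], [198.6, -42.8], [181.4, -80.3], [70.1, -80.2], [70.6, -51.4], [113.2, 42.6]]
as z8 dock [[214.8, 88.3], [217.7, -4.5], [199.3, -44.7], [79.9, -44.6], [80.4, -13.7], [126.1, 87.1]]
```

Close; creep on until the force rises.

>>> move_arm(
  moves=[
    [-0.03, 0, 0, 0],
    [-0.03, 0, 0, 0],
  ],
)

```text
time_s: 14.17
tcp_pos: [0.5413, 0.0572, 0.0503]
orientation: [3.142, 0.0, -1.554]
contact_force: [-0.4, -1.4, 0.6]
opening: 0.0387
```

>>> move_arm(
  moves=[
    [-0.03, 0, 0, 0],
  ],
)

```text
time_s: 14.25
tcp_pos: [0.5414, 0.0578, 0.0503]
orientation: [3.141, -0.0, -1.554]
contact_force: [1.4, -6.4, 0.1]
opening: 0.0379
```

>>> move_arm(
  moves=[
    [-0.03, 0, 0, 0],
  ],
)

```text
time_s: 14.33
tcp_pos: [0.5414, 0.0579, 0.0503]
orientation: [3.141, -0.001, -1.554]
contact_force: [3.3, -10.6, 1.2]
opening: 0.0383
```

>>> move_arm(
  moves=[
    [-0.03, 0, 0, 0],
  ],
)

```text
time_s: 14.42
tcp_pos: [0.5414, 0.0579, 0.0504]
orientation: [3.141, -0.002, -1.554]
contact_force: [3.8, -13.2, 1.3]
opening: 0.0386
```

>>> move_arm(
  moves=[
    [-0.02, 0, 0, 0],
    [0, 0, 0, 0],
    [0, 0, 0, 0],
  ],
)

```text
time_s: 14.67
tcp_pos: [0.5414, 0.0579, 0.0504]
orientation: [3.141, -0.002, -1.554]
contact_force: [2.8, -11.4, 0.4]
opening: 0.0386
```

```bash
python3 - <<'E'
from h import *
f,h=look(14); carton(f,h); print(ctrl.get_state()['moment'])
E
```

```text
t 14.67 tcp dock [69.6 -1.8] 50.4 yaw rel -0.0006 F [  2.8 -11.4   0.4]
hull px [[307.88, 168.12], [315.88, 194.62], [312.88, 206.38], [270.12, 211.62], [268.38, 201.62], [278.12, 171.62]] as z68 dock [[199.3, 43.3], [200.0, -45.4], [183.5, -79.8], [72.0, -80.5], [72.8, -50.1], [115.9, 42.3]]
as z8 dock [[218.5, 87.8], [219.1, -7.3], [201.5, -44.2], [81.9, -44.9], [82.7, -12.4], [129.0, 86.7]]
[-3.06596614 -0.87166     0.09424513]
```

View pics/s14.png

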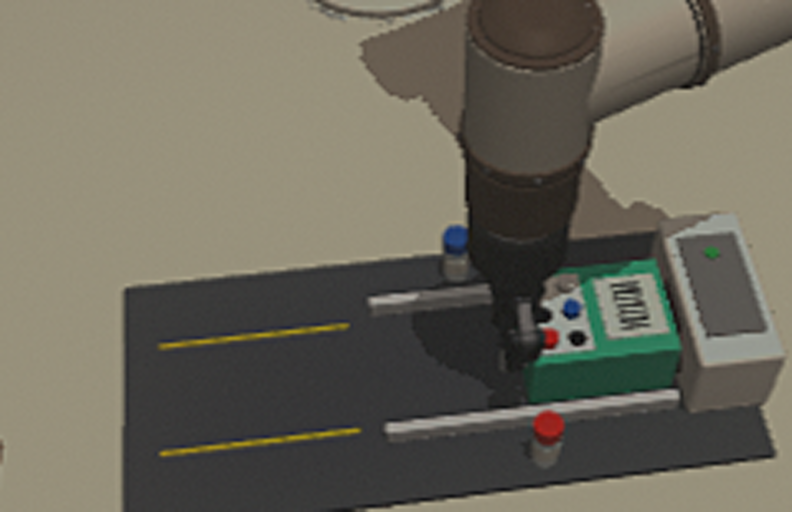

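>>> move_arm(
  moves=[
    [0.03, 0, 0, 0],
    [0.03, 0, 0, 0],
    [0.03, 0, 0, 0],
    [0.1, 0, 0, 0],
    [0.3, 0, 0, 0],
    [0.4, 0, 0, 0],
    [0, 0, 0, 0],
  ],
)

```text
time_s: 15.3
tcp_pos: [0.5414, 0.0364, 0.0502]
orientation: [3.141, 0.0, -1.556]
contact_force: [0.9, -1.1, 0.2]
opening: 0.0384
```

```bash
python3 - <<'E'
from h import *
f,h=look(15); carton(f,h)
E
```

```text
t 15.3 tcp dock [48.1 -1.4] 50.2 yaw rel -0.0021 F [ 0.9 -1.1  0.2]
hull px [[307.88, 168.12], [315.88, 194.62], [312.88, 206.38], [270.12, 211.62], [265.12, 187.12], [265.88, 175.88], [270.38, 171.88]] as z68 dock [[199.3, 43.3], [200.0, -45.4], [183.5, -79.8], [72.0, -80.5], [72.1, -3.9], [80.3, 32.5], [94.8, 44.2]]
as z8 dock [[218.5, 87.8], [219.1, -7.3], [201.5, -44.2], [81.9, -44.9], [82.0, 37.2], [90.8, 76.2], [106.3, 88.8]]
```

View pics/s15.png

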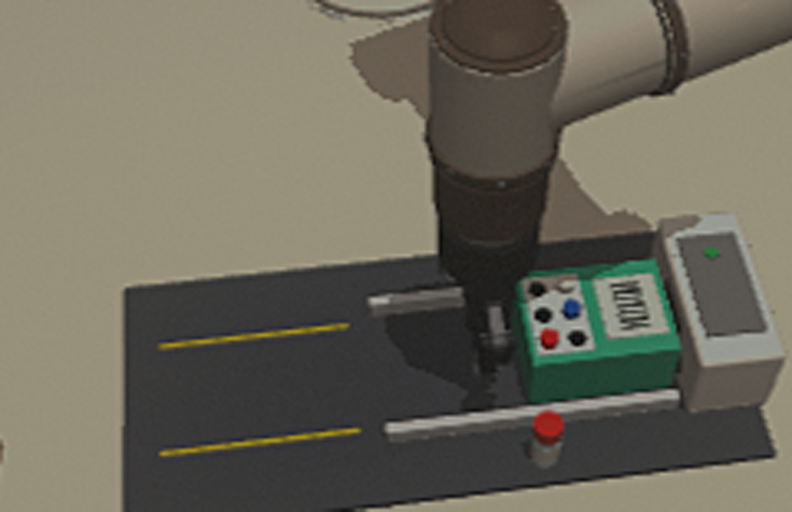

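>>> move_arm(
  moves=[
    [0, -0.02, 0, 0],
    [0, 0, 0, 0],
    [0, 0, 0, 0],
    [0, 0, 0, 0],
    [0, 0, 0, 0],
    [0, 0, 0, 0],
  ],
  gripper=0,
)

```text
time_s: 15.85
tcp_pos: [0.5422, 0.0379, 0.0503]
orientation: [3.142, 0.0, -1.554]
contact_force: [1.2, -0.1, 0.6]
opening: 0.0
```

>>> move_arm(
  moves=[
    [-0.2, 0, 0, 0],
    [-0.2, 0, 0, 0],
    [-0.2, 0, 0, 0],
    [-0.1, 0, 0, 0],
    [-0.06, 0, 0, 0],
    [-0.04, 0, 0, 0],
  ],
)

```text
time_s: 16.35
tcp_pos: [0.5419, 0.0578, 0.0503]
orientation: [3.141, -0.001, -1.553]
contact_force: [1.7, -4.7, -0.1]
opening: -0.0002
```

>>> move_arm(
  moves=[
    [-0.04, 0, 0, 0],
    [-0.04, 0, 0, 0],
  ],
)

```text
time_s: 16.52
tcp_pos: [0.5419, 0.0579, 0.0505]
orientation: [3.141, -0.003, -1.554]
contact_force: [3.5, -12.6, 0.8]
opening: 0.0001
```

>>> move_arm(
  moves=[
    [0.04, 0, 0, 0],
    [0.04, 0, 0, 0],
    [0.04, 0, 0, 0],
    [0.2, 0, 0, 0],
    [0.4, 0, 0, 0],
    [0.6, 0, 0, 0],
    [0.3, 0, -0.3, 0],
    [0, 0, -0.8, 0],
    [0, 0, -1, 0],
    [0, 0, -1, 0],
  ],
)

```text
time_s: 17.35
tcp_pos: [0.5421, 0.0183, 0.1288]
orientation: [3.14, -0.0, -1.555]
contact_force: [0.2, 1.2, 0.3]
opening: -0.0002
```

>>> move_arm(
  moves=[
    [0, 0, -1, 0],
    [0, 0, -1, 0],
    [0.5, 0, -1, 0],
    [1, 0, 0, 0],
    [1, 0, 0, 0],
    [1, 0, 0, 0],
    [1, 0, 0, 0],
    [1, 0, 0, 0],
    [1, 0, 0, 0],
    [1, 0, 0, 0],
  ],
)

```text
time_s: 18.18
tcp_pos: [0.5452, -0.1699, 0.2035]
orientation: [-3.141, 0.0, -1.555]
contact_force: [0.2, -0.1, 0.5]
opening: 0.0003
```

>>> move_arm(
  moves=[
    [1, 0.6, 0, 0],
    [1, 0.6, 0, 0],
    [1, 0.6, 0, 0],
    [1, 0.6, 0, 0],
    [1, 0.6, 0, 0],
    [1, 0.6, 0, 0],
    [1, 0.6, 0, 0],
    [1, 0.6, 0, 0],
    [0.5, 0.2, 0, 0],
    [0, 0, 0, 0],
  ],
)

```text
time_s: 19.02
tcp_pos: [0.4227, -0.3851, 0.2032]
orientation: [-3.141, -0.0, -1.558]
contact_force: [0.4, 0.9, -0.4]
opening: 0.0002
```

```bash
python3 - <<'E'
from h import *
f,h=look(16); carton(f,h)
f=ctrl.grab_frame('top'); cv2.imwrite('pics/t16.png',cv2.resize(f['img'][130:235,150:360],None,fx=3.8,fy=3.8,interpolation=cv2.INTER_CUBIC))
hsv=cv2.cvtColor(up(f['img']),cv2.COLOR_BGR2HSV)
top=cv2.inRange(hsv,(65,90,105),(95,255,255))
r=rect(f,cv2.convexHull(fit(top)[0]),.068); print(r,w2d(r[0]),r[2]-TH)
E
```

```text
t 19.02 tcp dock [-371.3  124.5] 203.2 yaw rel -0.0046 F [ 0.4  0.9 -0.4]
hull px [[307.88, 168.12], [315.88, 194.88], [312.88, 206.62], [270.12, 211.62], [265.38, 172.88]] as z68 dock [[199.3, 43.3], [199.8, -46.2], [183.3, -80.6], [72.0, -80.5], [80.7, 42.7]]
as z8 dock [[218.5, 87.8], [218.9, -8.1], [201.3, -45.0], [81.9, -44.9], [91.2, 87.2]]
(array([538.6, 128.7]), array([120. ,  92.2]), np.float64(-1.5538)) [140.41706989  -0.21560213] -3.1418
```

View pics/s16.png

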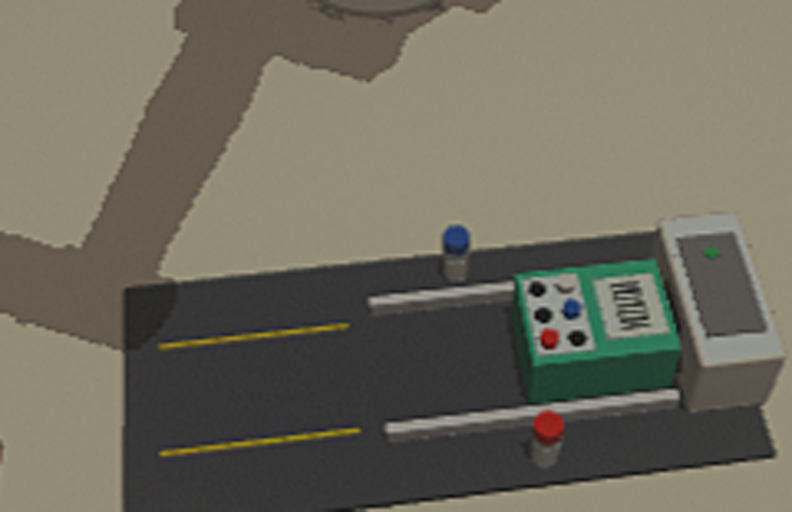

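View pics/t16.png

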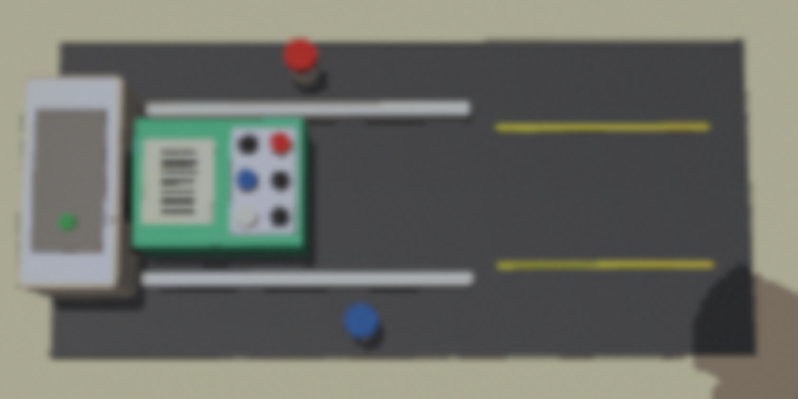

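Carton at dock (140.4, -0.2) mm, yaw 0 to within the measurement. The vials sit in the same pixels as at the start, and the arm is clear at z = 0.20. Handing in.

```bash
python3 - <<'E'
from bench import ctrl
print(ctrl.close_job())
E
```

```text
the job is handed in; nothing more can be done
None
```

The carton is home against the reader's buffers, and I handed the job in at about 19 s with the arm retracted and clear at z = 0.20 m.

I pushed it with the two fingers part-open against its trailing face. A gentle arc took out the 0.26 rad skew, then a straight push carried it down the lane. The push stalled at about 13 N. I backed off, closed the fingers and pushed once more at the centre. It stopped at the same TCP position (y = 0.0579 m), so it is resting on both buffers.

**Last checks**
- **Carton pose:** the top view puts it at dock (140.4, -0.2) mm with yaw within 0.001 rad; home is 140 mm. The scene view puts its front top corners at x = 199.3 and 199.8 mm, against buffer faces at 200 mm.
- **Rails:** I saw no contact with either rail. The pushing force stayed around 2 to 3 N all the way down the lane.
- **Bystanders:** both vials appear in the same places in the before and after pictures. I did not measure the racks again at the end; the arm stayed high above them.

**Checks that disagreed**
- **Lateral position:** during the push, the scene view's top and bottom edges disagreed by about 4 mm on the sideways position. Even the worse reading left more than 5 mm to either rail.
- **Side force:** I saw about 3 to 4 N sideways on the wrist while pressing against the buffers. I put it down to finger friction but did not confirm that.

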